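# Seat a crimping applicator on its setting base and clamp it

## Robot

A 6-joint arm with a two-finger parallel gripper is mounted at the origin on a cart in front of the work surface, level with it; the furniture and walls round the work are solid. World frame = base frame: x ahead of the robot, y to its left, z up, the work surface at z = 0. Lengths are in m, angles in rad, forces in N, time in s.
With the tool pointing down it reaches from about 0.35 to 0.875 m from the base axis. Payload 4.2 kg.
Tool frame: the origin (TCP) lies midway between the tips of the shut fingers; the grasp point (between the pads) lies behind it (robot.grip_point_offset is the z of the grasp point in the tool frame, in m); z points along the fingers, y is the line along which they close (so a half turn about z gives the same grasp; the last joint's range is limited). The gripper opens to 87 mm and grips with 3 to 60 N. Pads are 19 mm wide; open, the fingers measure 117 mm over their backs; the gripper's body (75 mm by 190 mm) begins 51 mm behind the grasp point.
Start: joints at [1.567, 0.385, 0.008, 0, -1.194, -0.259], TCP at [0.162, 0.604, 0.223] pointing down, gripper open.
Joint ranges: [-3.14, 3.14], [-1.21, 2.06], [-1.07, 1.41], [-3.16, 2.05], [-2.99, -0.16], [-3.1, 3.1]. Speed limits (rad/s): [2.79, 2.79, 3.14, 3.14, 3.14, 3.14].

## Interface

Orientations are given as a 3x3 rotation matrix whose columns are the frame's x, y, z axes.
In Python, from cell import robot, cams, nets gives the robot as it stands.
- The arm moves only by the shell command python3 -m jog 'ROWS' [OPENING]. ROWS is a JSON object of lists of equal length, an entry for each row: "delta_pos": the shift along the world's x, y, z in mm, a list of three; "spin": the turn about the world's z in rad. A call has 1 to 20 rows; each row shifts and turns the commanded pose from where the row before left it; what a row does not reach is not made up. A row lasts 1/10 s, in which the tool goes at most 50 mm and 8.59 degrees, less where a joint would pass 70% of its speed; a pose out of reach is approached as far as the arm can. A call is refused whole if a number of a shift passes 50 or a number of a turn 0.15, either way. A call with a gripper value outside its range is refused whole. OPENING is the finger opening in mm, from 0 to 87, set as the call begins (- or left out, the last holds). The fingers move at their own pace and stop on an object; the grip force is fixed at half the most. Time passes only in rows, so rows that do not move let the fingers close. It gives the time, the measured TCP pose, the force, the opening and the grip force at its end, in the units of the state.
- robot.sense(): the state, without advancing time (a new reading comes with each control period).
- cams.capture(name): name is "side" or "top"; returns a dict with "image" (400x640x3 uint8, blue, green, red), "z_map" (400x640 float32, m along the optical axis (not along the pixel's ray), 0 where there is no reading), "fx", "fy", "cx", "cy" (pixels), "eye" and "rotation" of the camera in the world. Camera axes: x right, y down, z forward; pixel columns grow to the right and rows downward; lengths in m; the calibration is good to about 2 mm. A picture is of the moment at which its call begins.
- robot.job_done(): hands the job in; it is judged then, once.
Trained networks look in a picture, given as the dict that the camera call returned (one of the last four; its "shot" number tells which), for a name from the list of things; names that differ only in an ending like _2 or _b are one class to them, and where a whole thing is asked for, a point or a joint stands for the part that bears it (a point fixed in the world has none). Each returns a list of dicts, best first, with "score" (0 to 1); they miss things now and then, are a little off and sometimes report something else, mostly with a low value. They report only what shows in the picture. A call takes as long as a camera call.
- nets.masks_of(picture, thing): "pixels" (400x640 bool, what is visible of it) and "pixel" ([column, row] in pixels, amid what is visible of it).
- nets.spot_point(picture, thing): "pixel" ([column, row] in pixels: a listed point, or the origin of a listed thing).
The state is a dict: "t": time; "joint_pos": joint angles; "qvel": joint speeds; "tau": joint torques, N m; "ee_pos": TCP position; "eef_rot": TCP orientation; "contact_force": force on the tool from outside, world axes, zero at the start; "torque": the same for the moment, N m; "grip_width": finger opening in m; "gripper_force": force on a finger pad.
Only numpy, scipy, OpenCV 4.12 (cv2) and the standard library are available. Lean on these libraries where they do the work, as an engineer would, in place of code of your own. Each camera call takes 0.05 s, during which the arm holds its last target. There are 200 camera calls.

## Task

Push the tall crimping applicator straight home on its setting base: slide it away from you between the two guide rails until its foot rests against the back stop, pushing it steadily and low down so that it slides and never rocks or tips. Then swing the clamp lever on the right round towards you as far as it goes, so that its nose locks the foot in place. Push gently with the fingertips only: lift nothing, force nothing, and the loose things round about stay where they are.

Things in the scene. Friction and masses are not known exactly. Their poses are not given: they have to be found in the camera images.
- applicator: Crimping applicator: upright press tool, 0.9 kg, 158 mm high. Steel foot 124 (x) x 76 (y) x 18 mm. Origin: centre of the foot's underside; x points to the rear edge, away from the robot; z up. Tall grey column and ram only at x -10 to +60, y +-38 mm. Centre of mass 25 mm behind the origin: pushed more than 45 mm up it may tip. Starts on the plate, 85 to 105 mm short of home
- foot_front (a point): Middle of the front face of the applicator's foot (its edge nearest the robot, 62 mm in front of its origin), 9 mm above its underside; this face is 76 mm wide and 18 mm high. The applicator starts up to 10 mm to the side of the rails' middle line and turned by up to 0.15 rad
- setting_base: Setting base, fixed: dark steel plate 12 mm thick. Origin: at bench level under where the applicator's origin is when home; x along the rails, away from the robot, to the back stop; y left. Plate: x -185 to 80, y -70 to 70 mm, plus an ear at y -126 to -70 for x -105 to 80. Home: applicator at x 0, y 0, z 12 mm, same heading
- back_stop (a point): Middle of the back stop's face, at plate level (62, 0, 12 mm in the setting base's frame), 20 mm high. In front of it two steel guide rails, 18 mm high, 14 thick, 82 mm apart (3 mm clear of the foot each side), run along x from 16 to 62 mm in that frame; flared lead-ins at 22 degrees widen to about 112 mm at x = -22
- clamp_lever (a joint): Angle of the steel clamp lever, right of the rails, about its upright pivot (rad): 0 fully closed at its end stop, 2.2 wide open; grows anticlockwise from above. At 0 the handle points to the base's -x (to the robot), the nose (54 mm) to +y, 1 mm in front of the seated foot; it cannot close unless the applicator is home. Starts at 1.55 to 2.1; stays where left; 1.5 N at the knob moves it
- lever_knob (a point): Middle of the black upright knob on the lever's end, 60 mm above the bench; knob 16 to 26 mm in diameter, reaching from 38 to 82 mm above the bench, 92 mm from the pivot. No part of lever or base outside the knob is higher than 50 mm
- lever_pivot (a point): The lever's upright pivot at the plate's top, at x -70, y -74 mm in the setting base's frame. At joint value q the knob lies from it in the direction (-cos q, -sin q) of that frame. Hub 22 mm in diameter; the round handle bar is 11 mm thick, 26 to 48 mm above the bench
- spare_punch: spare punch: plain grey rectangular steel block 30 x 60 x 22 mm with two holes, standing loose on the base plate behind the lever, right of the right rail. Leave it alone
- spare_anvil: spare anvil: dark steel block 24 x 34 x 30 mm, loose on the base plate beside the spare punch. Leave it alone
- hex_key: small black L-shaped hex key 30 x 84 x 6 mm, loose on the bench. Leave it alone
- terminal_tin: open round tin of terminals, 67 mm across, 22 mm high, loose on the bench. Leave it alone
- housing_white: white connector housing 22 x 28 x 13 mm, loose on the bench. Leave it alone
- housing_black: black connector housing 22 x 34 x 13 mm, loose on the bench. Leave it alone
- oil_brush: flat brush with a wooden handle, 27 x 157 x 10 mm, loose on the bench near its front edge. Leave it alone

How it is judged:
On the way, in this order (a step that is already met when the one before it is completed fails the run):
1. the applicator stands home against the back stop, straight between the rails, the lever still open (x of applicator in the frame of setting_base above -0.004 m and y of applicator in the frame of setting_base between -0.005 and 0.005 m and angle between the x axis of applicator and the x axis of setting_base, either way round below 0.06 rad and angle between applicator's own z axis and vertical below 0.03 rad and value of joint clamp_lever above 0.8 rad), for 0.2 s.
2. the clamp lever is fully closed with the applicator home (x of applicator in the frame of setting_base above -0.004 m and y of applicator in the frame of setting_base between -0.005 and 0.005 m and angle between the x axis of applicator and the x axis of setting_base, either way round below 0.06 rad and angle between applicator's own z axis and vertical below 0.03 rad and value of joint clamp_lever below 0.1 rad), for 0.2 s.
At the end, for the whole second after the job is handed in: The applicator stands upright and at rest, its foot within 4 mm of the back stop, within 5 mm of the middle and 0.06 rad of straight, and the clamp lever is within 0.1 rad of fully closed (all of step 2 and linear speed of applicator below 0.01 m/s); the robot touches nothing.
It fails at once if the applicator rocks or tips by more than 0.1 rad, is lifted by more than 8 mm or drops off the plate (angle between applicator's own z axis and vertical above 0.1 rad or z of applicator in the frame of setting_base above 0.02 m or z of applicator in the frame of setting_base below 0.006 m).
It fails at once if the applicator is shoved fast (over 0.3 m/s) (linear speed of applicator above 0.3 m/s).
It fails at once if the applicator or the lever is squeezed or forced with more than 80 N (contact force between the fingers and applicator above 80 N or contact force between the fingers and clamp_lever above 80 N).
It fails at once if the arm or the gripper's body, not the fingers, pushes the applicator or the lever (over 5 N) (contact force between the arm and applicator above 5 N or contact force between the arm and clamp_lever above 5 N).
It fails at once if a loose bystander is moved by more than 20 mm (distance of any of spare_punch, spare_anvil, hex_key, terminal_tin, housing_white, housing_black, oil_brush from where it was at the start of the episode above 0.02 m).
It also fails if it takes over 64 s, if anything falls off the work surface, if the arm or the gripper's body presses on something with over 40 N, if the wrist force passes 120 N, or if a joint passes its speed limit or range.

## Working session

There is one attempt and no reset: what is moved stays moved. The work goes in short steps, Python scripts to look and compute and a shell command to move; the robot and the scene stay as the last step left them, time stands still between calls to the robot, and variables do not carry over. Pictures are saved under pics/ and viewed, at most 10 in all, crops included, and the job is handed in when it is done.

```bash
mkdir -p pics
cat > h.py <<'E'
import numpy as np, cv2
from cell import robot, cams, nets
def world(p,px,z=None):
    u,v=px; r=np.array([(u-p['cx'])/p['fx'],(v-p['cy'])/p['fy'],1.0])
    R=np.array(p['rotation']);e=np.array(p['eye']);d=R@r
    if z is None:
        return e+d*p['z_map'][int(round(v)),int(round(u))]
    return e+d*(z-e[2])/d[2]
def cloud(p,m):
    v,u=np.nonzero(m&(p['z_map']>0));Z=p['z_map'][v,u]
    r=np.stack([(u-p['cx'])/p['fx']*Z,(v-p['cy'])/p['fy']*Z,Z],1)
    return r@np.array(p['rotation']).T+np.array(p['eye'])
E
python3 - <<'E'
from h import *
for n in ('top','side'):
    p=cams.capture(n);cv2.imwrite(f'pics/{n}0.png',p['image']);print(n,np.round(p['eye'],3))
    for t,z in (('foot_front',.021),('applicator',.012),('setting_base',0),('back_stop',.012),('lever_knob',.06),('lever_pivot',.012)):
        for s in nets.spot_point(p,t)[:2]: print(t,s['score'],np.round(s['pixel']),np.round(world(p,s['pixel'],z),4))
print(robot.sense()['eef_rot'],robot.grip_point_offset)
E
```

```text
top [0.392 0.017 0.978]
foot_front 0.7 [316. 228.] [0.4987 0.0202 0.021 ]
applicator 0.66 [318. 195.] [0.5643 0.0191 0.012 ]
applicator 0.5 [359. 188.] [ 0.5815 -0.062   0.012 ]
setting_base 0.56 [329. 148.] [ 0.6637 -0.0019  0.    ]
back_stop 0.66 [333. 121.] [ 0.7164 -0.0083  0.012 ]
lever_knob 0.55 [414. 177.] [ 0.5953 -0.1605  0.06  ]
lever_pivot 0.85 [361. 188.] [ 0.582  -0.0657  0.012 ]
lever_pivot 0.21 [332. 122.] [ 0.7146 -0.0057  0.012 ]
side [0.237 0.592 0.642]
foot_front 0.7 [335. 222.] [0.5011 0.0277 0.021 ]
foot_front 0.52 [320. 195.] [ 0.5816 -0.0455  0.021 ]
applicator 0.77 [322. 214.] [0.5474 0.0094 0.012 ]
setting_base 0.8 [285. 202.] [0.6604 0.0018 0.    ]
back_stop 0.8 [265. 192.] [0.7215 0.005  0.012 ]
lever_knob 0.72 [332. 159.] [ 0.6018 -0.1563  0.06  ]
lever_pivot 0.69 [319. 192.] [ 0.5935 -0.0614  0.012 ]
[[ 9.65670173e-01 -2.59771277e-01 -2.53122500e-06]
 [-2.59771276e-01 -9.65670173e-01  3.51072351e-05]
 [-1.15641797e-05 -3.32444702e-05 -9.99999999e-01]] -0.0187
```

Run:
```python
import cv2
a=cv2.imread('pics/top0.png');b=cv2.imread('pics/side0.png')
cv2.imwrite('pics/t1.png',cv2.resize(a[90:290,210:476],None,fx=3,fy=3,interpolation=2))
cv2.imwrite('pics/s1.png',cv2.resize(b[110:310,190:456],None,fx=3,fy=3,interpolation=2))
```

```text
(no output)
```

View pics/t1.png

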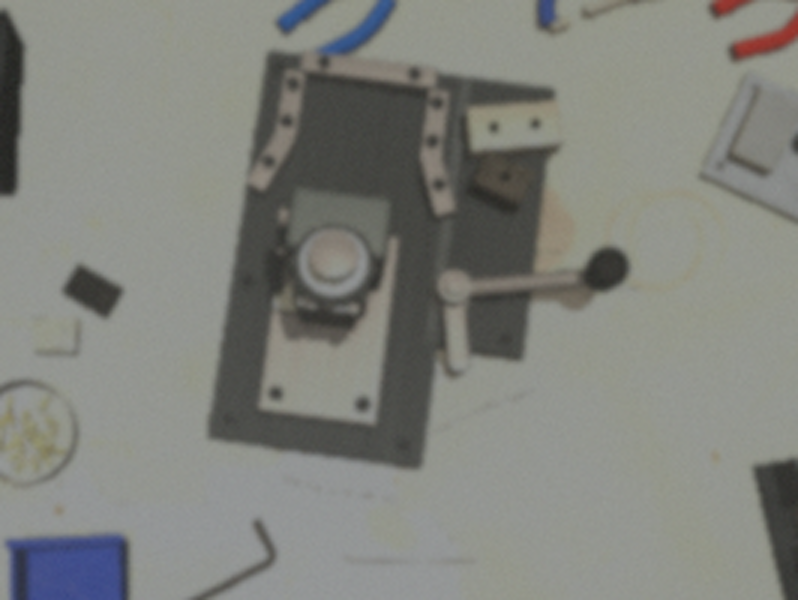

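View pics/s1.png

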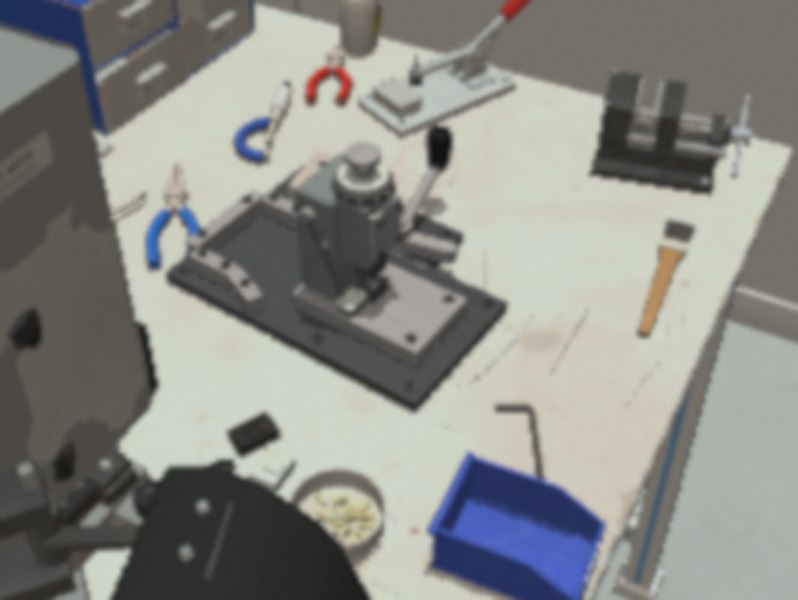

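The pictures show the applicator on the plate in the middle, with the foot's front edge at top-crop (260,409)–(377,424). The plate corners are at (210,437), (420,467), (268,52), (555,90) and (522,358). The lever points right, with its knob at (605,268) and pivot at (453,286). I'll fit the base frame next.

```bash
cat >> h.py <<'E'
def fit(src,dst):
    s=src-src.mean(0);d=dst-dst.mean(0)
    th=np.arctan2((s[:,0]*d[:,1]-s[:,1]*d[:,0]).sum(),(s*d).sum())
    R=np.array([[np.cos(th),-np.sin(th)],[np.sin(th),np.cos(th)]])
    t=dst.mean(0)-R@src.mean(0); return th,R,t,np.abs(src@R.T+t-dst).max()
E
python3 - <<'E'
from h import *
p=cams.capture('top')
c=lambda x,y,z:world(p,(x/3+210-.33,y/3+90-.33),z)[:2]
dst=np.array([c(*q,.012) for q in [(210,437),(420,467),(268,52),(555,90),(522,358)]])
src=np.array([(-185,70),(-185,-70),(80,70),(80,-126),(-105,-126)])/1000.
th,R,t,e=fit(src,dst);print('base',th,t,'err',e)
B=lambda w:np.round((np.array(w)-t)@R*1000,1)
a,b=c(260,409,.03),c(377,424,.03);print('foot corners',a,b,B(a),B(b),np.hypot(*(a-b)))
d=a-b;print('foot yaw',np.arctan2(-d[0],d[1]))
k=c(605,268,.082);pv=R@np.array([-.07,-.074])+t;print('knob',k,B(k),'pivot',pv, B(c(453,286,.05)))
v=B(k)-[-70,-74];print('q',np.arctan2(-v[1],-v[0]),np.hypot(*v))
for n in('spare_punch','spare_anvil','hex_key','terminal_tin'):
    m=nets.masks_of(p,n)
    if m: print(n,m[0]['score'],cloud(p,m[0]['pixels']).mean(0).round(3))
for n in('foot_front','applicator','setting_base','back_stop'): print(n)
E
```

```text
base -0.11885253416411627 [0.65884234 0.00152754] err 0.00216660758945858
foot corners [0.50101346 0.05826752] [ 0.49315691 -0.01613104] [-163.4   37.6] [-162.4  -37.2] 0.07481224266227679
foot yaw -0.10521080920722202
knob [ 0.58598235 -0.15138949] [ -54.2 -160.5] pivot [ 0.58056177 -0.06365031] [-71.5 -72.4]
q 1.751463578823582 87.9311662608884
spare_punch 0.79 [ 0.687 -0.101  0.032]
spare_anvil 0.62 [ 0.65  -0.093  0.038]
terminal_tin 0.93 [0.485 0.213 0.006]
foot_front
applicator
setting_base
back_stop
```

```bash
python3 -m jog '{"delta_pos":[[19,-36,0],[19,-36,0],[19,-36,0],[19,-36,0],[19,-36,0],[19,-36,0],[19,-36,0],[19,-36,0],[19,-36,0],[19,-36,0],[19,-36,0],[19,-36,0],[19,-36,0],[19,-36,0],[19,-36,0],[19,-36,0],[0,0,0],[0,0,0]],"spin":[0.009,0.009,0.009,0.009,0.009,0.009,0.009,0.009,0.009,0.009,0.009,0.009,0.009,0.009,0.009,0.009,0,0]}' 40
```

```text
t: 2.75
ee_pos: [0.4664, 0.0267, 0.2224]
eef_rot: [[0.993, -0.121, -0.0], [-0.121, -0.993, 0.0], [-0.0, -0.0, -1.0]]
contact_force: [-0.9, 0.3, -0.6]
grip_width: 0.0398
gripper_force: 0.0
```

```bash
python3 -m jog '{"delta_pos":[[-4,-1,-20],[0,-1,-20],[0,0,-20],[0,0,-20],[0,0,-20],[0,0,-20],[0,0,-20],[0,0,-20],[0,0,-20],[0,0,-12],[0,0,-10],[0,0,0],[0,0,0]],"spin":[0,0,0,0,0,0,0,0,0,0,0,0,0]}'
python3 - <<'E'
from h import *
p=cams.capture('side');cv2.imwrite('pics/s2.png',cv2.resize(p['image'][110:310,190:456],None,fx=3,fy=3))
E
```

```text
t: 4.05
ee_pos: [0.4626, 0.0262, 0.0209]
eef_rot: [[0.993, -0.117, 0.001], [-0.117, -0.993, 0.0], [0.001, -0.0, -1.0]]
contact_force: [-0.2, -0.0, 0.6]
grip_width: 0.0397
gripper_force: 0.0
```

View pics/s2.png

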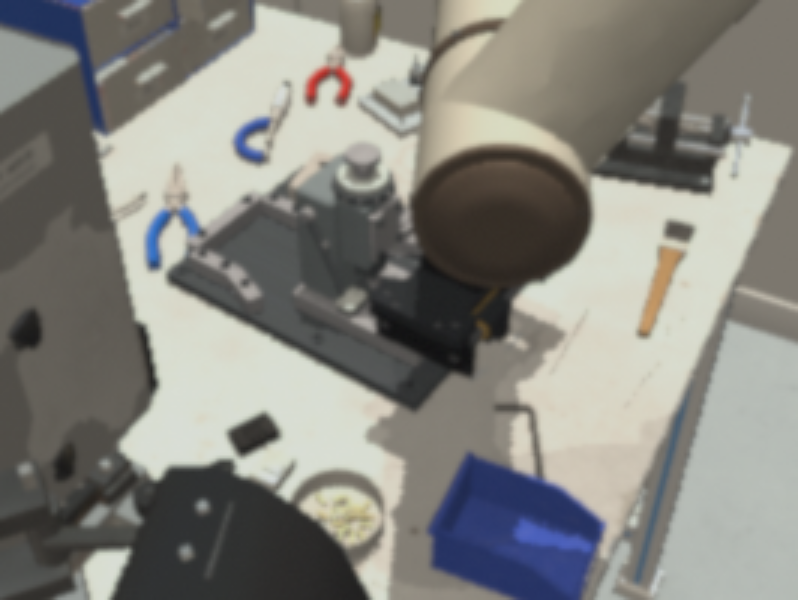

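The gripper is in front of the foot with its long side across. The fingers are clear of everything, and there is still a gap to the column. Now I'll approach slowly to contact.

```bash
python3 -m jog '{"delta_pos":[[4,-0.6,0],[4,-0.6,0],[4,-0.6,0],[3,-0.4,0],[3,-0.4,0],[2,-0.2,0],[2,-0.2,0],[2,-0.2,0],[2,-0.2,0],[2,-0.2,0],[2,-0.2,0],[0,0,0]],"spin":[0,0,0,0,0,0,0,0,0,0,0,0]}'
python3 - <<'E'
from h import *
p=cams.capture('top');cv2.imwrite('pics/t2.png',cv2.resize(p['image'][90:290,210:476],None,fx=3,fy=3))
for n in('top','side'):
    q=p if n=='top' else cams.capture(n)
    for t,z in(('foot_front',.021),('applicator',.012)):
        print(n,t,[(s['score'],world(q,s['pixel'],z).round(4)) for s in nets.spot_point(q,t)[:1]])
E
```

```text
t: 5.3
ee_pos: [0.4891, 0.0211, 0.0201]
eef_rot: [[0.993, -0.119, -0.007], [-0.119, -0.993, -0.002], [-0.007, 0.002, -1.0]]
contact_force: [-7.0, 1.9, 5.6]
grip_width: 0.04
gripper_force: 3.5
top foot_front []
top applicator [(0.48, array([0.5811, 0.1691, 0.012 ]))]
side foot_front [(0.68, array([0.5058, 0.0225, 0.021 ]))]
side applicator [(0.87, array([0.5698, 0.001 , 0.012 ]))]
```

View pics/t2.png

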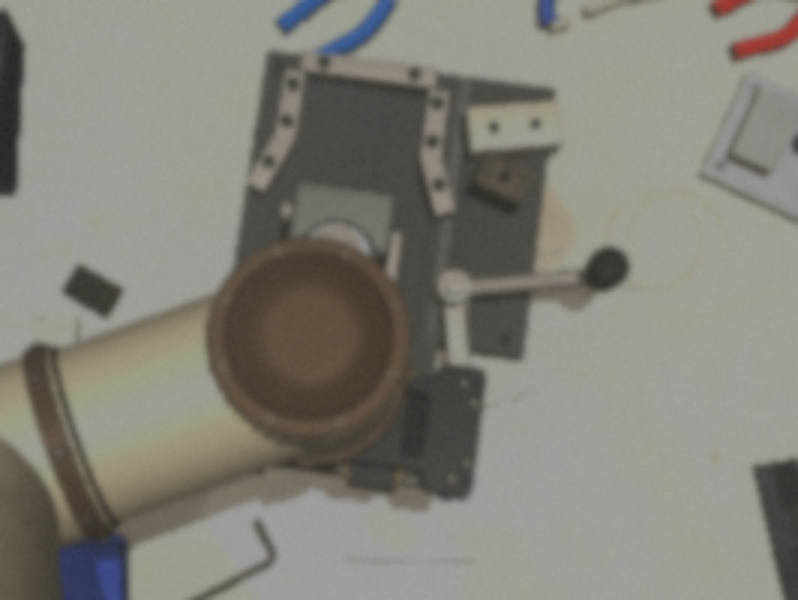

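Contact is made on the foot's front face, and the arm is clear of the lever at crop (455,340). I'll push on in short runs and watch the force.

```bash
python3 -m jog '{"delta_pos":[[3,-0.36,0],[3,-0.36,0],[3,-0.36,0],[3,-0.36,0],[3,-0.36,0],[3,-0.36,0],[3,-0.36,0],[3,-0.36,0],[3,-0.36,0],[3,-0.36,0]],"spin":[0,0,0,0,0,0,0,0,0,0]}'
python3 - <<'E'
from h import *
p=cams.capture('side');cv2.imwrite('pics/s3.png',cv2.resize(p['image'][110:310,190:456],None,fx=3,fy=3))
E
```

```text
t: 6.6
ee_pos: [0.5168, 0.0168, 0.0199]
eef_rot: [[0.993, -0.12, -0.012], [-0.12, -0.993, -0.003], [-0.011, 0.004, -1.0]]
contact_force: [-10.7, 0.9, 9.0]
grip_width: 0.0399
gripper_force: 5.3
```

View pics/s3.png

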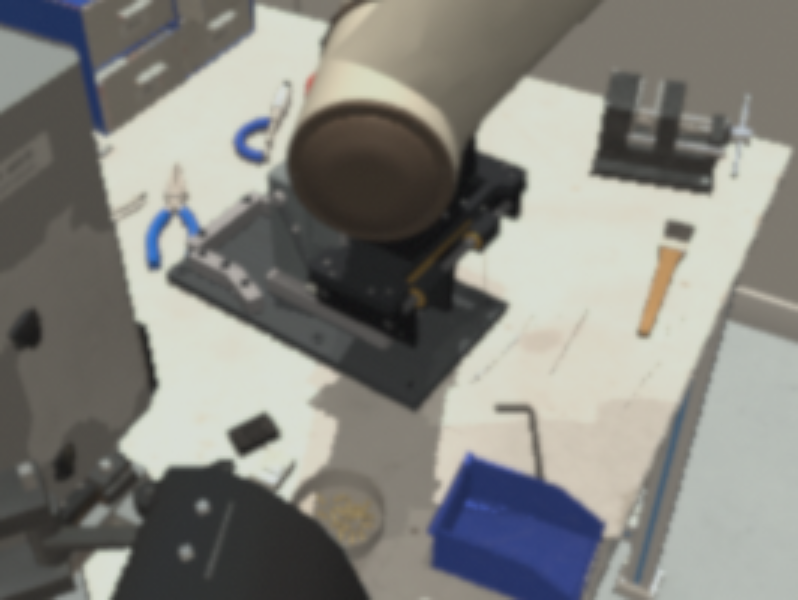

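```bash
python3 -m jog '{"delta_pos":[[3,-0.25,0],[3,-0.25,0],[3,-0.25,0],[3,-0.3,0],[3,-0.3,0],[3,-0.3,0],[3,-0.35,0],[3,-0.35,0],[3,-0.35,0],[3,-0.36,0],[3,-0.36,0],[3,-0.36,0],[3,-0.36,0],[3,-0.36,0]],"spin":[0,0,0,0,0,0,0,0,0,0,0,0,0,0]}'
python3 - <<'E'
from h import *
p=cams.capture('top');cv2.imwrite('pics/t3.png',cv2.resize(p['image'][90:250,230:430],None,fx=4,fy=3.75))
E
```

```text
t: 8.05
ee_pos: [0.5594, 0.0126, 0.0199]
eef_rot: [[0.993, -0.12, -0.011], [-0.12, -0.993, -0.002], [-0.011, 0.003, -1.0]]
contact_force: [-8.6, 1.3, 7.4]
grip_width: 0.0399
gripper_force: 4.6
```

View pics/t3.png

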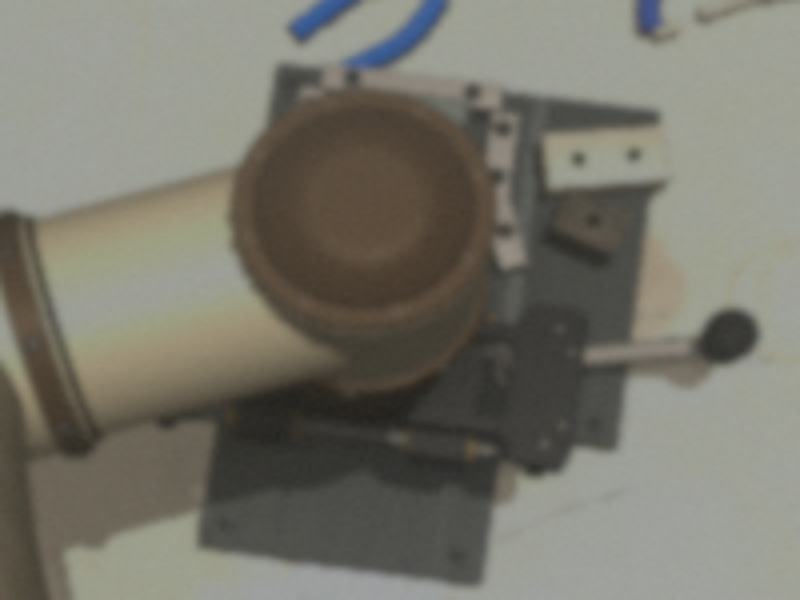

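The applicator is between the rails, and the gripper body passes well above the hub (crop ~(540,390)). About 28 mm remain.

```bash
python3 -m jog '{"delta_pos":[[2.5,-0.25,0],[2.5,-0.25,0],[2.5,-0.25,0],[2.5,-0.25,0],[2.5,-0.3,0],[2.5,-0.3,0],[2,-0.24,0],[2,-0.24,0],[2,-0.24,0],[2,-0.24,0]],"spin":[0,0,0,0,0,0,0,0,0,0]}'; python3 -m jog '{"delta_pos":[[1,-0.12,0],[1,-0.12,0],[1,-0.12,0]],"spin":[0,0,0]}'
```

```text
t: 9.1
ee_pos: [0.5825, 0.0102, 0.0198]
eef_rot: [[0.993, -0.12, -0.011], [-0.12, -0.993, -0.002], [-0.01, 0.003, -1.0]]
contact_force: [-8.4, 2.1, 6.5]
grip_width: 0.0399
gripper_force: 4.4
t: 9.4
ee_pos: [0.5855, 0.0098, 0.0198]
eef_rot: [[0.993, -0.12, -0.011], [-0.12, -0.993, -0.002], [-0.01, 0.003, -1.0]]
contact_force: [-8.8, 0.8, 5.5]
grip_width: 0.0402
gripper_force: 4.4
```

```bash
python3 -m jog '{"delta_pos":[[0.7,-0.08,0],[0.7,-0.08,0],[0.7,-0.08,0]],"spin":[0,0,0]}'; python3 -m jog '{"delta_pos":[[0.7,-0.08,0],[0.7,-0.08,0]],"spin":[0,0]}'
```

```text
t: 9.7
ee_pos: [0.5876, 0.0096, 0.0198]
eef_rot: [[0.993, -0.12, -0.01], [-0.12, -0.993, -0.002], [-0.01, 0.003, -1.0]]
contact_force: [-8.3, 0.7, 6.4]
grip_width: 0.0398
gripper_force: 4.4
t: 9.9
ee_pos: [0.5879, 0.0095, 0.0198]
eef_rot: [[0.993, -0.12, -0.013], [-0.12, -0.993, -0.002], [-0.013, 0.003, -1.0]]
contact_force: [-12.3, 3.0, 9.2]
grip_width: 0.0402
gripper_force: 6.4
```

```bash
python3 -m jog '{"delta_pos":[[0.7,-0.08,0],[0.7,-0.08,0]],"spin":[0,0]}'
```

```text
t: 10.1
ee_pos: [0.5879, 0.0095, 0.0198]
eef_rot: [[0.993, -0.12, -0.016], [-0.12, -0.993, -0.002], [-0.016, 0.004, -1.0]]
contact_force: [-14.7, 4.1, 12.1]
grip_width: 0.0399
gripper_force: 8.0
```

The TCP stopped exactly where expected and the force is climbing, so the foot is against the stop. I'll back off, rise and check.

```bash
python3 -m jog '{"delta_pos":[[-4,0.5,0],[-8,1,0],[-12,1.4,0],[-12,1.4,0],[-10,1.2,0],[-20,0,20],[-20,0,20],[-20,0,20],[-20,0,20],[-20,0,20],[-20,0,20],[-20,0,20],[-20,0,20],[-10,0,0],[0,0,0]],"spin":[0,0,0,0,0,0,0,0,0,0,0,0,0,0,0]}'
python3 - <<'E'
from h import *
p=cams.capture('top');cv2.imwrite('pics/t4.png',cv2.resize(p['image'][90:240,240:440],None,fx=4,fy=4,interpolation=2))
E
```

```text
t: 11.6
ee_pos: [0.3783, 0.0157, 0.1807]
eef_rot: [[0.993, -0.118, 0.001], [-0.118, -0.993, 0.001], [0.001, -0.001, -1.0]]
contact_force: [0.6, -0.3, -0.1]
grip_width: 0.0398
gripper_force: 0.0
```

View pics/t4.png

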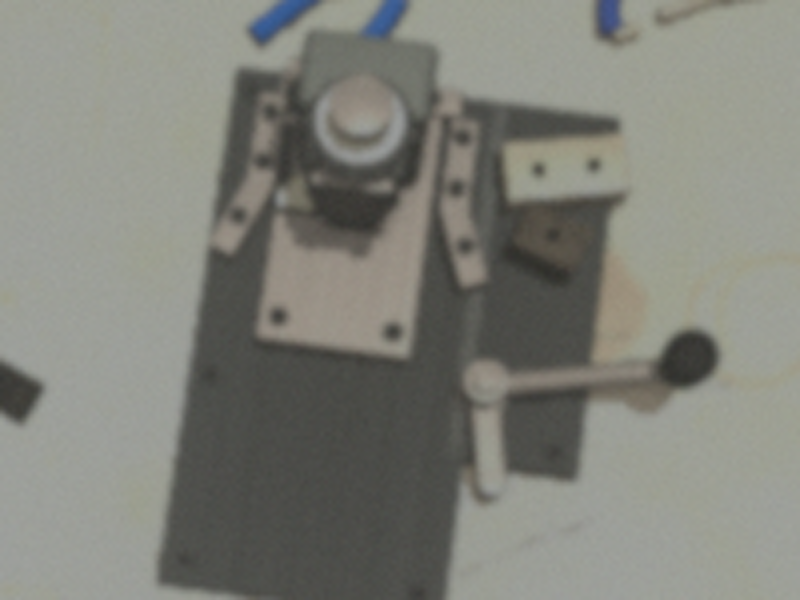

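The applicator is seated between the rails, its foot front edge at crop (257,338)–(411,358). The lever is still at the right, with the knob at (688,357). Next I'll check this numerically and work out the lever waypoints.

Run:
```python
from h import *
p=cams.capture('top');th=-.119;R=np.array([[np.cos(th),-np.sin(th)],[np.sin(th),np.cos(th)]]);t=np.array([.6588,.0015])
c=lambda x,y,z:world(p,(x/4+240-.37,y/4+90-.37),z)[:2]
B=lambda w:np.round((w-t)@R*1000,1)
a,b=c(257,338,.03),c(411,358,.03);d=a-b
print('foot',B(a),B(b),'rel yaw',np.arctan2(-d[0],d[1])-th)
k=c(688,357,.082);v=B(k)-[-70,-74];q0=np.arctan2(-v[1],-v[0]);print('knob',k,B(k),q0,np.hypot(*v),'diam',57/4*.896/p['fx'])
print('joints',np.round(robot.sense()['joint_pos'],2))
def f(q,o):
    kb=np.array([-.07-.092*np.cos(q),-.074-.092*np.sin(q)]);dd=np.array([-np.sin(q),np.cos(q)])
    return (R@(kb-dd*o)+t)*1000
print('approach',f(1.75,38));prev=f(1.75,38)
for q in np.append(np.arange(1.75,.03,-.09),[0]): w=f(q,21.5);print(round(q,2),w.round(1),(w-prev).round(1));prev=w
```

```text
foot [-61.3  38.1] [-60.7 -37.1] rel yaw 0.008514537826126975
knob [ 0.58622392 -0.15192556] [ -53.8 -161. ] 1.7548947980572291 88.4954236104896 diam 0.025503016448329814
joints [ 0.48 -0.01 -0.61  0.   -0.97  0.98]
approach [38517.20084645  2130.85822217]
1.75 [22047.1  1138.1] [-16470.1   -992.8]
1.66 [22068.2  -796.2] [   21.1 -1934.2]
1.57 [21915.4 -2724.5] [ -152.8 -1928.3]
1.48 [21589.9 -4631.3] [ -325.5 -1906.8]
1.39 [21094.4 -6501.1] [ -495.6 -1869.8]
1.3 [20432.8 -8318.8] [ -661.6 -1817.7]
1.21 [ 19610.5 -10069.6] [ -822.3 -1750.9]
1.12 [ 18634.1 -11739.5] [ -976.3 -1669.9]
1.03 [ 17511.6 -13314.9] [-1122.5 -1575.4]
0.94 [ 16252.1 -14783. ] [-1259.5 -1468.1]
0.85 [ 14865.7 -16132. ] [-1386.4 -1349. ]
0.76 [ 13363.7 -17350.9] [-1502.  -1218.9]
0.67 [ 11758.2 -18429.9] [-1605.5 -1079. ]
0.58 [ 10062.3 -19360.2] [-1696.   -930.3]
0.49 [  8289.5 -20134.3] [-1772.7  -774.1]
0.4 [  6454.4 -20745.9] [-1835.1  -611.6]
0.31 [  4571.8 -21190.2] [-1882.7  -444.2]
0.22 [  2656.8 -21463.4] [-1915.   -273.2]
0.13 [   725.  -21563.4] [-1931.8  -100. ]
0.04 [ -1207.9 -21489.4] [-1932.9    74. ]
0.0 [ -2063.3 -21400.7] [-855.4   88.7]
```

Run:
```python
from h import *
th=-.119;R=np.array([[np.cos(th),-np.sin(th)],[np.sin(th),np.cos(th)]]);t=np.array([.6588,.0015])
s=robot.sense();tc=np.array(s['ee_pos'])
for n in('side','top'):
    p=cams.capture(n);P=cloud(p,np.ones((400,640),bool));r=P-tc
    m=(np.abs(r[:,0])<.2)&(np.abs(r[:,1])<.35)&(P[:,2]>.14)
    for y0 in np.arange(-.1,.35,.05):
        k=r[m&(r[:,1]>=y0)&(r[:,1]<y0+.05)]
        if len(k)>20: print(n,'y',y0.round(2),'x',np.percentile(k[:,0],[1,99]).round(3),'z',np.percentile(k[:,2],[1,10,50,99]).round(3))
def f(q,o):
    kb=np.array([-.07-.092*np.cos(q),-.074-.092*np.sin(q)]);dd=np.array([-np.sin(q),np.cos(q)])
    return (R@(kb-dd*o/1000)+t)*1000
print('approach',f(1.75,38));prev=f(1.75,38)
for q in np.append(np.arange(1.75,.03,-.09),[0]): w=f(q,21.5);print(round(q,2),w.round(1),(w-prev).round(1));prev=w
```

```text
side y -0.1 x [-0.045 -0.01 ] z [0.073 0.084 0.108 0.114]
side y -0.05 x [-0.041 -0.001] z [0.002 0.016 0.093 0.179]
side y 0.0 x [-0.036  0.04 ] z [0.009 0.119 0.199 0.34 ]
side y 0.05 x [-0.05   0.047] z [0.073 0.084 0.114 0.348]
side y 0.1 x [-0.198 -0.012] z [0.297 0.327 0.358 0.377]
side y 0.15 x [-0.138 -0.033] z [0.27  0.296 0.338 0.364]
side y 0.2 x [-0.106 -0.056] z [0.275 0.287 0.313 0.342]
side y 0.3 x [0.121 0.197] z [0.075 0.112 0.225 0.26 ]
top y -0.1 x [-0.046  0.026] z [0.086 0.11  0.112 0.115]
top y -0.05 x [-0.038  0.038] z [0.354 0.357 0.363 0.369]
top y 0.0 x [-0.061  0.039] z [0.315 0.334 0.36  0.369]
top y 0.05 x [-0.088  0.042] z [0.11  0.317 0.341 0.349]
top y 0.1 x [-0.084 -0.011] z [0.315 0.331 0.347 0.362]
top y 0.15 x [-0.089 -0.035] z [0.315 0.327 0.343 0.355]
top y 0.2 x [-0.087 -0.056] z [0.311 0.32  0.334 0.346]
top y 0.3 x [0.119 0.199] z [0.076 0.108 0.211 0.26 ]
approach [ 623.97636763 -153.21327361]
1.75 [ 607.5 -154.2] [-16.5  -1. ]
1.66 [ 599.3 -156.3] [-8.2 -2.1]
1.57 [ 590.9 -157.6] [-8.4 -1.3]
1.48 [ 582.4 -158.1] [-8.5 -0.6]
1.39 [ 573.9 -157.9] [-8.5  0.2]
1.3 [ 565.4 -156.9] [-8.4  1. ]
1.21 [ 557.1 -155.2] [-8.3  1.7]
1.12 [ 549.  -152.7] [-8.1  2.5]
1.03 [ 541.1 -149.5] [-7.9  3.2]
0.94 [ 533.5 -145.6] [-7.6  3.9]
0.85 [ 526.4 -141.1] [-7.2  4.6]
0.76 [ 519.6 -135.9] [-6.7  5.2]
0.67 [ 513.4 -130.1] [-6.2  5.8]
0.58 [ 507.7 -123.8] [-5.7  6.3]
0.49 [ 502.6 -117.1] [-5.1  6.8]
0.4 [ 498.1 -109.8] [-4.5  7.2]
0.31 [ 494.3 -102.2] [-3.8  7.6]
0.22 [491.1 -94.3] [-3.1  7.9]
0.13 [488.8 -86.2] [-2.4  8.2]
0.04 [487.1 -77.8] [-1.7  8.3]
0.0 [486.6 -74.1] [-0.5  3.7]
```

```bash
python3 -m jog '{"delta_pos":[[25,-17,0],[25,-17,0],[25,-17,0],[25,-17,0],[25,-17,0],[25,-17,0],[25,-17,0],[25,-17,0],[25,-17,0],[25,-15,0],[0,0,0],[0,0,-18],[0,0,-18],[0,0,-18],[0,0,-18],[0,0,-18],[0,0,-18],[0,0,-18],[0,0,0],[0,0,0]],"spin":[0,0,0,0,0,0,0,0,0,0,0,0,0,0,0,0,0,0,0,0]}' 0;  python3 - <<'E'
from h import *
p=cams.capture('top');cv2.imwrite('pics/t5.png',cv2.resize(p['image'][90:240,240:440],None,fx=4,fy=4,interpolation=2))
E
```

```text
t: 13.8
ee_pos: [0.629, -0.1524, 0.0538]
eef_rot: [[0.993, -0.118, -0.002], [-0.118, -0.993, -0.0], [-0.002, 0.001, -1.0]]
contact_force: [0.5, -1.1, 0.1]
grip_width: 0.0007
gripper_force: 0.0
```

View pics/t5.png

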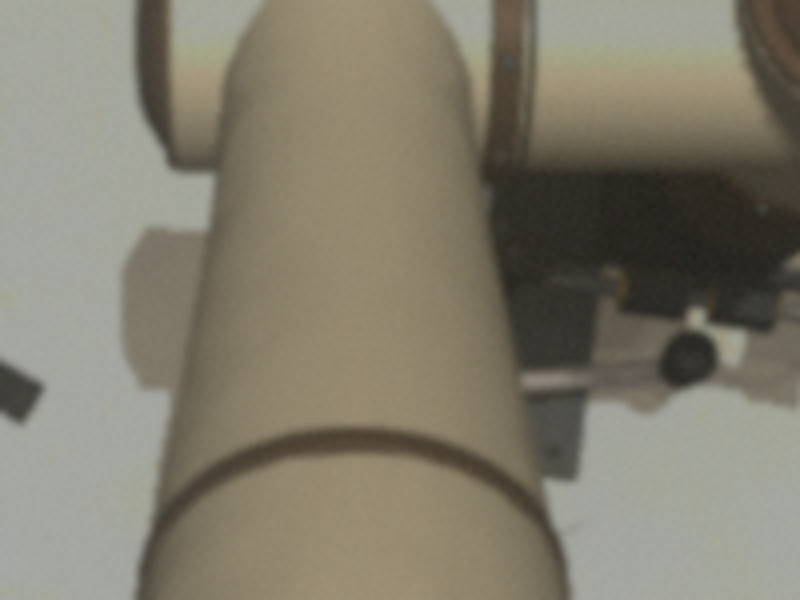

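The fingers are behind the knob, which is at crop (688,357), and clear of it. Now I'll sweep along the arc, turning with the lever.

```bash
python3 -m jog '{"delta_pos":[[-8,-0.6,0],[-7,-0.6,0],[-4,-0.6,0],[-3,0,0],[-8,-2,0],[-8.4,-1.3,0],[-8.5,-0.6,0],[-8.5,0.2,0],[-8.4,1,0]],"spin":[0,0,0,0,-0.09,-0.09,-0.09,-0.09,-0.09]}'
```

```text
t: 14.75
ee_pos: [0.566, -0.157, 0.0554]
eef_rot: [[0.841, -0.542, 0.003], [-0.542, -0.841, -0.0], [0.002, -0.001, -1.0]]
contact_force: [2.2, -0.7, 0.6]
grip_width: 0.0006
gripper_force: 0.7
```

```bash
python3 -m jog '{"delta_pos":[[-8.3,1.7,0],[-8.1,2.5,0],[-7.9,3.2,0],[-7.6,3.9,0],[-7.2,4.6,0],[-6.7,5.2,0],[-6.2,5.8,0]],"spin":[-0.09,-0.09,-0.09,-0.09,-0.09,-0.09,-0.09]}'; python3 -m jog '{"delta_pos":[[-5.7,6.3,0],[-5.1,6.8,0],[-4.5,7.2,0],[-3.8,7.6,0]],"spin":[-0.09,-0.09,-0.09,-0.09]}'
```

```text
t: 15.45
ee_pos: [0.5138, -0.13, 0.0552]
eef_rot: [[0.36, -0.933, 0.002], [-0.933, -0.36, -0.0], [0.001, -0.002, -1.0]]
contact_force: [1.4, -1.8, 0.2]
grip_width: 0.0004
gripper_force: 0.7
t: 15.85
ee_pos: [0.4943, -0.102, 0.0551]
eef_rot: [[0.008, -1.0, 0.001], [-1.0, -0.008, -0.0], [0.0, -0.001, -1.0]]
contact_force: [0.6, -1.5, -0.2]
grip_width: 0.0004
gripper_force: 0.6
```

Now the last part, slowly, up to the end stop.

```bash
python3 -m jog '{"delta_pos":[[-1.6,4,0],[-1.5,3.9,0],[-1.2,4.1,0],[-1.2,4.1,0],[-0.9,4.1,0],[-0.8,4.2,0]],"spin":[-0.045,-0.045,-0.045,-0.045,-0.045,-0.045]}'; python3 -m jog '{"delta_pos":[[-0.2,1.5,0],[-0.2,1.5,0]],"spin":[0,0]}'
```

```text
t: 16.45
ee_pos: [0.4869, -0.0779, 0.055]
eef_rot: [[-0.257, -0.966, 0.0], [-0.966, 0.257, -0.001], [0.001, -0.0, -1.0]]
contact_force: [2.2, -10.8, -0.5]
grip_width: 0.0003
gripper_force: 5.1
t: 16.65
ee_pos: [0.487, -0.0773, 0.0551]
eef_rot: [[-0.253, -0.967, 0.0], [-0.967, 0.253, -0.004], [0.004, -0.001, -1.0]]
contact_force: [4.7, -21.6, -3.3]
grip_width: 0.0009
gripper_force: 9.3
```

```bash
python3 -m jog '{"delta_pos":[[-0.2,1.2,0],[-0.2,1.2,0]],"spin":[0,0]}'; python3 -m jog '{"delta_pos":[[0,1,0],[0,1,0]],"spin":[0,0]}'
```

```text
t: 16.85
ee_pos: [0.487, -0.0769, 0.0552]
eef_rot: [[-0.253, -0.967, 0.001], [-0.967, 0.253, -0.006], [0.006, -0.002, -1.0]]
contact_force: [7.9, -31.2, -6.6]
grip_width: 0.0006
gripper_force: 13.5
t: 17.05
ee_pos: [0.487, -0.0765, 0.0552]
eef_rot: [[-0.253, -0.967, 0.0], [-0.967, 0.253, -0.008], [0.008, -0.002, -1.0]]
contact_force: [8.3, -39.2, -6.9]
grip_width: 0.0007
gripper_force: 17.1
```

The lever has stopped hard. I'll back off, rise and look.

```bash
python3 -m jog '{"delta_pos":[[0,-8,0],[0,-15,0],[0,-20,0],[0,-20,20],[-20,-20,30],[-30,-20,30],[-30,-20,30],[-30,-20,20],[0,0,0],[0,0,0]],"spin":[0,0,0,0,0,0,0,0,0,0]}';  python3 - <<'E'
from h import *
p=cams.capture('top');cv2.imwrite('pics/t6.png',cv2.resize(p['image'][90:240,240:440],None,fx=4,fy=4,interpolation=2))
E
```

```text
t: 18.05
ee_pos: [0.3758, -0.2135, 0.1853]
eef_rot: [[-0.257, -0.967, 0.002], [-0.967, 0.257, 0.0], [-0.001, -0.002, -1.0]]
contact_force: [0.7, -0.3, 0.1]
grip_width: 0.0004
gripper_force: 0.0
```

View pics/t6.png

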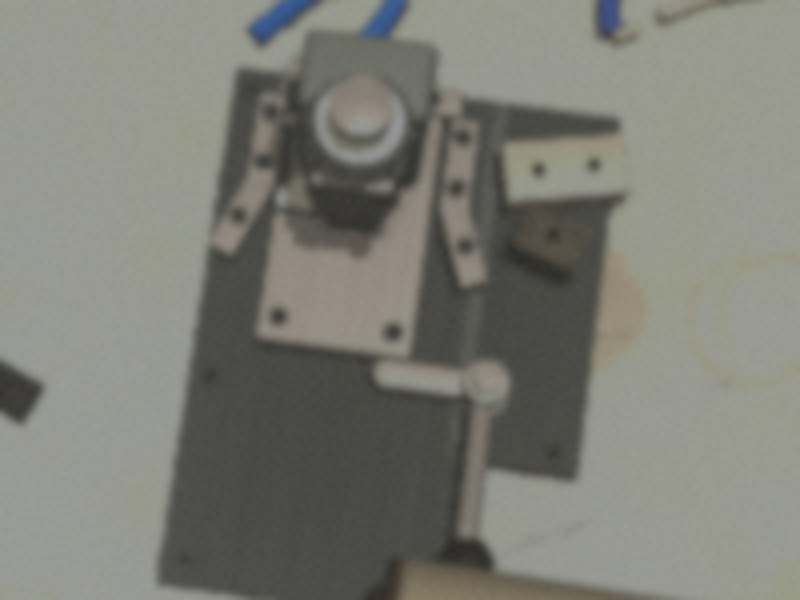

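The lever is closed: its bar runs parallel to the base's x axis, from (483,405) to (467,540). The nose, at (380,373), lies just in front of the foot. The applicator is seated, and the spare punch and spare anvil are unmoved. Handing in.

```bash
python3 -c "
from cell import robot
print(robot.job_done())"
```

```text
the job is handed in; nothing more can be done
None
```

I pushed the applicator home against the back stop, swung the clamp lever closed to its end stop, and handed the job in at about 18 s; the hand-in gave no verdict, but the last top view showed the foot seated, the lever closed and the arm clear.

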